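Interlock a U-channel on the pair in the rack

TASK

Two aluminium U-channels lie side by side in the blue rack, open sides up. Stack the loose long channel, which lies open side down on the bench, onto them so that they interlock: astride the two neighbouring middle flanges, with one of its flanges fully down in each trough, square along the pair and its ends about level with theirs. Leave the short offcut where it lies and the two lower channels seated in the rack.

Things in the scene. Friction and masses are not known exactly. Their poses are not given: they have to be found in the camera images.
- long_channel: the channel to stack (sizes in mm): aluminium U-section 60 wide, 32 high, walls 4 thick, 120 long, three dark holes in its back, about 0.13 kg; lies open side down. Origin: centre of its open underside, back top 32 above it; x along its length, y across, z up. Grip across the flanges (60) at mid length. Home, its origin is 4 above the lower ones', midway between them; 18 spare each side
- rack_channel_left: left (+y) one of the pair in the rack: same section, 120 mm long, open side up, loose between the corner stops. Origin: centre of its underside, 5 above the bench; x along its length, y across, away from the right one, z up. Centre lines 68 apart, parallel, gap 8. With the long one home, 28 is left from each of its outer faces to the outermost flange, for the fingers
- rack_channel_right: right (-y) one of the pair: same piece, same axes, y pointing to the left one. The fixed blue rack under both is 138 x 146 mm in plan, floor 5 thick, with stops 24 high at its outer corners and a rib 15 high in the gap, all lower than the channels (tops 37 above the bench)
- offcut: short offcut, not to be used: same section but 60 mm long, one dark hole, lying open side down on the bench on either side of the long one. Origin: centre of its open underside; x along its length, y across, z up

How it is judged:
At the end, for the whole second after the job is handed in: Long channel at rest astride the middle flanges, origin 0 to 9 mm above both lower ones' (4 = home), level to 0.1 rad, midway across within 20 mm, ends level within 15 mm, parallel within 0.18 rad; lower two flat (0.1 rad) and within 20 mm of their start (x of long_channel in the frame of rack_channel_left between -0.015 and 0.015 m and y of long_channel in the frame of rack_channel_left between -0.054 and -0.014 m and y of long_channel in the frame of rack_channel_right between 0.014 and 0.054 m and z of long_channel in the frame of rack_channel_left between 0 and 0.009 m and z of long_channel in the frame of rack_channel_right between 0 and 0.009 m and angle between the x axis of long_channel and the x axis of rack_channel_left, either way round below 0.18 rad and angle between each of long_channel, rack_channel_left, rack_channel_right's own z axis and vertical below 0.1 rad and distance of each of rack_channel_left, rack_channel_right from where it was at the start of the episode below 0.02 m and linear speed of long_channel below 0.02 m/s); the robot touches nothing.
It fails at once if the short offcut is moved more than 30 mm (distance of offcut from where it was at the start of the episode above 0.03 m).
It also fails if it takes over 32 s, if anything falls off the work surface, if the arm or the gripper's body presses on something with over 40 N, if the wrist force passes 120 N, or if a joint passes its speed limit or range.

ROBOT

A 6-joint arm with a two-finger parallel gripper is mounted at the origin on a cart in front of the work surface, level with it; the furniture and walls round the work are solid. World frame = base frame: x ahead of the robot, y to its left, z up, the work surface at z = 0. Lengths are in m, angles in rad, forces in N, time in s.
With the tool pointing down it reaches from about 0.425 to 0.95 m from the base axis. Payload 3.5 kg.
Tool frame: the origin (TCP) lies at the very end of the fingers, on their centre line; the grasp point (between the pads) lies 19 mm behind it; z points along the fingers, y is the line along which they close (so a half turn about z gives the same grasp; the last joint's range is limited). The gripper opens to 85 mm and grips with 20 to 120 N. Pads are 22 mm wide; open, the fingers measure 114 mm over their backs; the gripper's body (76 mm by 85 mm) begins 54 mm behind the grasp point. The pads swing forward as they close: fully open they stand 13 mm farther back than shut.
Start: joints at [1.146, 0.286, 1.577, -0, 1.279, -0.15], TCP at [0.183, 0.65, 0.231] pointing down, gripper open.
Joint ranges: [-2.77, 2.77], [-0.9, 2.22], [0.21, 2.48], [-1.53, 4.67], [0.24, 2.81], [-2.84, 2.84]. Speed limits (rad/s): [2.79, 2.79, 3.14, 3.14, 3.14, 3.14].

INTERFACE

Orientations are given as a unit quaternion [x, y, z, w].
In Python, from plant import ctrl, eyes, job gives the robot as it stands (ctrl), with the cameras (eyes) and the job (job).
- The arm moves only by the tool move_tool, called after "Emit:" as name(argument=value, ...) on one line, values as JSON. Schema: {"type":"object","properties":{"motion":{"type":"object","properties":{"steps":{"type":"array","items":{"type":"array","items":{"type":"number"},"minItems":7,"maxItems":7},"minItems":1,"maxItems":10}},"additionalProperties":false,"required":["steps"]},"grip_force":{"type":"number"},"only":{"type":"string"},"quiet":{"type":"boolean"},"lines":{"type":"string"}},"required":["motion"],"additionalProperties":false}. motion is an object whose key "steps" holds a list of rows, 1 to 10 of them, each of 7 numbers: dx, dy, dz in shares of 0.5 m (1.0 is 0.5 m), then a rotation vector rx, ry, rz in fractions of the full range, 1 being 2 rad, then the opening from 0.0 (shut) to 1.0 (fully open); each row is the pose to reach, as a shift and turn from the pose commanded when the call began, along the tool's axes at that moment; what a row does not reach only later rows make up. A row lasts 1/8 s, in which the tool goes at most 0.0625 m and 0.188 rad, less where a joint would pass 70% of its speed; a pose out of reach is approached as far as the arm can. The fingers move at their own pace and stop on an object; grip_force is the grip in N (left out, the last holds). Time passes only in rows, so rows that do not move let the fingers close. The tool returns the time, the measured TCP pose, the force, the opening and the grip force at its end. only (a regular expression) keeps the lines of the reply that match it, lines (a string "A,B") keeps lines A to B, and quiet returns only ok. A shift or turn number past 1, either way, is cut back to 1. Input that does not fit is refused with a message, and nothing moves.
- ctrl.get_state(): the state, without advancing time (a new reading comes with each control period).
- eyes.read_camera(name): name is "side" or "top"; returns a dict with "pixels" (384x512x3 uint8, red, green, blue), "camera_matrix" (3x3 intrinsics, pixels), "dist_coeffs" ([k1, k2, p1, p2, k3] as OpenCV has them; the pictures are not rectified), "xyz" and "orientation" of the camera in the world. Camera axes: x right, y down, z forward; pixel columns grow to the right and rows downward; lengths in m; the calibration is good to about 2 mm. A picture is of the moment at which its call begins. There is no depth.
- job.sign_off(): hands the job in; it is judged then, once.
The state is a dict: "time": time; "qpos": joint angles; "dq": joint speeds; "joint_efforts": joint torques, N m; "eef_pos": TCP position; "tcp_rot": TCP orientation; "contact_force": force on the tool from outside, world axes, zero at the start; "wrist_torque": the same for the moment, N m; "opening": opening from 0.0 (shut) to 1.0 (fully open); "finger_force": force on a finger pad.
Only numpy, scipy, OpenCV 4.12 (cv2) and the standard library are available. Lean on these libraries where they do the work, as an engineer would, in place of code of your own. Each camera call takes 0.05 s, during which the arm holds its last target. There are 200 camera calls.

## Working session

There is one attempt and no reset: what is moved stays moved. The work goes in short steps, Python scripts to look and compute and a tool call to move; the robot and the scene stay as the last step left them, time stands still between calls to the robot, and variables do not carry over. Pictures are saved under pics/ and viewed, at most 10 in all, crops included, and the job is handed in when it is done.

```bash
mkdir -p pics; ls; python3 - <<'E'
from plant import ctrl, eyes, job
import cv2,pickle
d={}
for n in("top","side"):
    c=eyes.read_camera(n);d[n]=c
    cv2.imwrite(f"pics/{n}0.png",c["pixels"][:,:,::-1]);print(n,c["xyz"],c["orientation"],c["camera_matrix"],c["dist_coeffs"])
pickle.dump(d,open("c0.pkl","wb"))
s=ctrl.get_state();print(s)
E
```

```text
pics
plant.py
top [ 0.37169068 -0.00230155  0.98844953] [-0.69563055  0.71138627 -0.06570991  0.07556399] [[440.04965394   0.         256.10660534]
 [  0.         440.04965394 185.1028546 ]
 [  0.           0.           1.        ]] [-0.04337317  0.          0.          0.          0.        ]
side [ 0.10385276 -0.66910395  0.49362688] [ 0.82444148 -0.24461083  0.15065354 -0.48761184] [[432.91254193   0.         247.3322758 ]
 [  0.         432.91254193 187.12010755]
 [  0.           0.           1.        ]] [-0.06611165  0.          0.          0.          0.        ]
{'time': 0.1, 'qpos': array([ 1.14596192e+00,  2.87118831e-01,  1.57803145e+00, -6.09547783e-07,
        1.27861146e+00, -1.49999824e-01]), 'dq': array([-0.00104969,  0.00018042, -0.00448388,  0.00135184, -0.00048093,
       -0.00187204]), 'joint_efforts': array([ 8.16203155e-04, -4.07298768e+01, -2.93698239e+01, -1.67949206e-04,
        3.49387999e-03,  1.53215296e-05]), 'eef_pos': array([0.18290954, 0.64912554, 0.2300572 ]), 'tcp_rot': array([ 1.36985044e-01,  9.90572522e-01, -1.04013732e-03, -3.07162489e-04]), 'contact_force': array([ 0.80011069, -0.12933249,  0.236227  ]), 'wrist_torque': array([ 0.00157511,  0.05369922, -0.02784457]), 'finger_force': 0.0, 'opening': 1.0013927924617794}
```

View pics/top0.png

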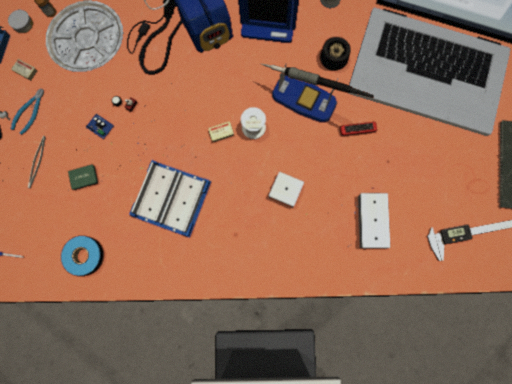

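View pics/side0.png

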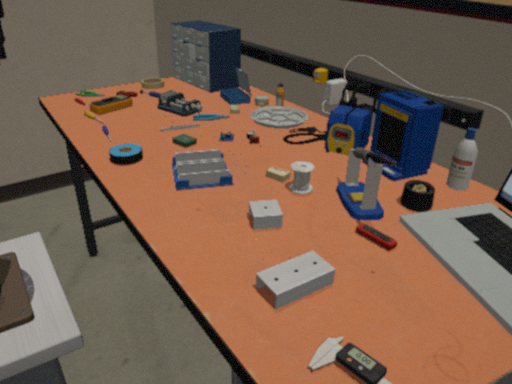

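The top view shows the rack around (170,198), the offcut at (286,190) and the long channel at (375,221). The side view agrees, with the long channel at (296,277), the offcut at (265,214) and the rack at (200,168). Next I'll measure them.

```bash
cat > h.py <<'E'
import cv2,numpy as np
from scipy.spatial.transform import Rotation as R
def ray(c,uv,z):
    p=cv2.undistortPoints(np.array(uv,float).reshape(-1,1,2),c["camera_matrix"],c["dist_coeffs"])[:,0]
    d=R.from_quat(c["orientation"]).apply(np.c_[p,np.ones(len(p))])
    return c["xyz"]+d*((z-c["xyz"][2])/d[:,2])[:,None]
def proj(c,P):
    r=R.from_quat(c["orientation"]).inv()
    return cv2.projectPoints(np.array(P,float).reshape(-1,1,3),r.as_rotvec(),-r.apply(c["xyz"]),c["camera_matrix"],c["dist_coeffs"])[0][:,0]
def blobs(c,thr,roi,amin=150):
    x0,y0,x1,y1=roi;im=c["pixels"][y0:y1,x0:x1].astype(int)
    m=((im.min(2)>thr)&(im.max(2)-im.min(2)<45)).astype(np.uint8)
    cs=cv2.findContours(m,cv2.RETR_EXTERNAL,cv2.CHAIN_APPROX_NONE)[0]
    return [k.reshape(-1,2)+[x0,y0] for k in cs if cv2.contourArea(k)>amin]
def rect(c,k,z):
    w=ray(c,k,z);(cx,cy),(a,b),t=cv2.minAreaRect((w[:,:2]*1000).astype(np.float32))
    if a<b:a,b,t=b,a,t+90
    return np.round([cx,cy,a,b,t],1)
E
python3 - <<'E'
from h import *
import pickle
d=pickle.load(open("c0.pkl","rb"));c=d["top"]
for n,roi,z in(("long",(345,180,405,260),.032),("off",(260,165,315,215),.032),("rack",(120,150,220,245),.009)):
  for thr in(110,150,180):
    for k in blobs(c,thr,roi): print(n,thr,rect(c,k,z),k.mean(0).round(1))
g=cv2.cvtColor(c["pixels"],cv2.COLOR_RGB2BGR)
a=cv2.resize(g[150:245,120:220],None,fx=5.5,fy=5.5,interpolation=cv2.INTER_CUBIC)
cv2.imwrite("pics/rack.png",a)
a=cv2.resize(g[160:260,255:400],None,fx=5.4,fy=5.4,interpolation=cv2.INTER_CUBIC)
cv2.imwrite("pics/long.png",a)
E
```

```text
long 110 [ 482.7 -248.   118.5   59.9  178.4] [374.7 220.2]
long 150 [ 482.8 -248.2  118.5   59.5  178.2] [375.  220.1]
long 180 [ 482.6 -248.8  114.3   57.2  178.3] [375.2 220.2]
off 110 [556.7 -56.6  60.8  60.   65.6] [286.  188.6]
off 150 [556.9 -57.3  59.4  58.9  65.1] [286.3 188.4]
off 180 [557.  -57.2  57.2  56.6  65.4] [286.1 188.4]
rack 110 [533.5 174.  133.2  51.4 159. ] [183.9 202.7]
rack 110 [559.1 238.2 133.5  49.6 158.9] [155.9 192.7]
rack 150 [533.4 173.8 128.9  48.5 159.4] [184.2 202.5]
rack 150 [560.9 237.2 123.5  46.6 159.2] [156.4 191.7]
rack 180 [533.8 172.9 116.8  42.5 158.5] [184.5 202.3]
rack 180 [558.2 236.8 115.5  40.6 158.6] [156.3 192.9]
```

View pics/rack.png

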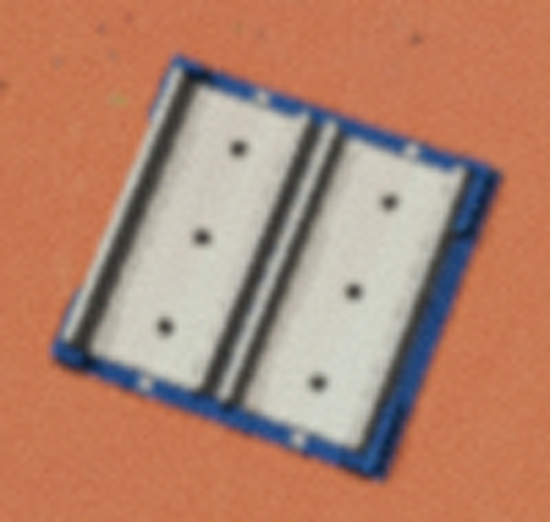

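View pics/long.png

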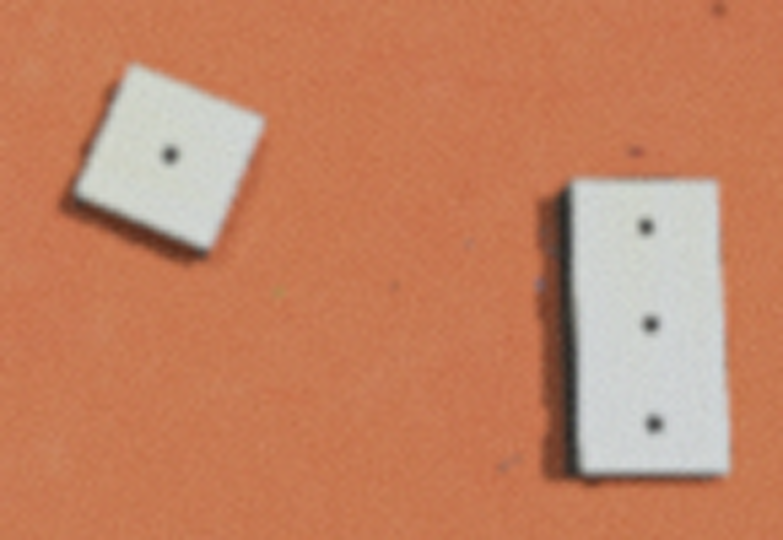

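The rack crop shows two channels with three floor holes each, at (238,148)…(165,327) and (390,202)…(318,382). The other crop shows the long channel's holes at (645,227), (651,323) and (655,424), with the offcut well clear of it. I'll convert these to world positions and cross-check against the side view.

```bash
python3 - <<'E'
from h import *
import pickle
d=pickle.load(open("c0.pkl","rb"));c=d["top"];s=d["side"]
f=lambda p,k,o:(np.array(p)+.5)/k-.5+o
L=ray(c,f([(645,227),(651,323),(655,424)],5.4,[255,160]),.032)
A=ray(c,f([(238,148),(202,237),(165,327)],5.5,[120,150]),.009)
B=ray(c,f([(390,202),(353,291),(318,382)],5.5,[120,150]),.009)
for n,P in(("L",L),("A",A),("B",B)):
    v=P[0]-P[2];print(n,P.mean(0).round(4),np.degrees(np.arctan2(v[1],v[0])).round(2),np.linalg.norm(v).round(4))
m=(A.mean(0)+B.mean(0))/2;v=A.mean(0)-B.mean(0);print("mid",m,np.linalg.norm(v[:2]),np.degrees(np.arctan2(-v[0],v[1])))
g=cv2.cvtColor(s["pixels"],cv2.COLOR_RGB2BGR)
i1=cv2.resize(g[245:310,245:345],None,fx=5,fy=5,interpolation=cv2.INTER_CUBIC)
i2=cv2.resize(g[140:195,160:240],None,fx=5,fy=5,interpolation=cv2.INTER_CUBIC)
def dots(im,P,o):
    for p in proj(s,P): cv2.circle(im,tuple(int(q) for q in (p-o+.5)*5-.5),2,(0,0,255),-1)
dots(i1,L,[245,245]);dots(i2,np.r_[A,B],[160,140])
o=np.zeros((600,500,3),np.uint8);o[:325]=i1;o[325:,:400]=i2
cv2.imwrite("pics/sidechk.png",o)
E
```

```text
L [ 0.4828 -0.2487  0.032 ] -1.25 0.08
A [0.5584 0.237  0.009 ] -20.98 0.08
B [0.5342 0.1734 0.009 ] -21.26 0.0797
mid [0.54630365 0.20519489 0.009     ] 0.06798894759150621 -20.868206157693972
```

View pics/sidechk.png

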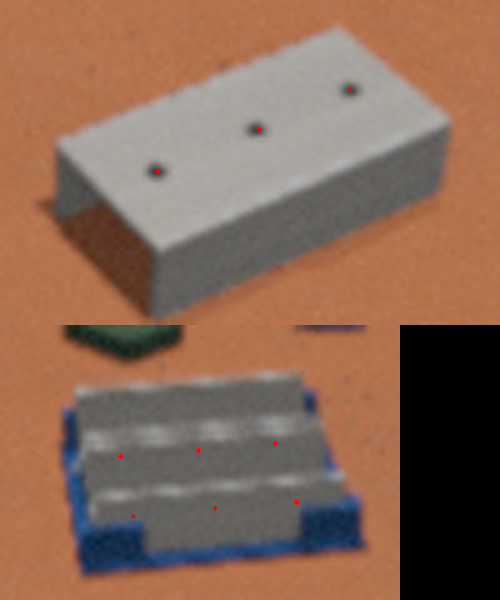

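The reprojected points fall on the holes in the side view, so the measurement is good: the long channel is at (0.4828, -0.2487) at -1.25°, and the pair's middle is at (0.5463, 0.2052) at -21°. Now I'll work out the shifts in tool axes.

```bash
cat > to.py <<'E'
import sys
from h import *
from plant import ctrl, eyes, job
# args: x y z  tool-x angle(deg): prints the row from the current pose
x,y,z,a=map(float,sys.argv[1:]);s=ctrl.get_state();r=R.from_quat(s["tcp_rot"]);a=np.radians(a)
T=R.from_matrix(np.array([[np.cos(a),np.sin(a),0],[np.sin(a),-np.cos(a),0],[0,0,-1]]))
print(s["time"],r.inv().apply(np.array([x,y,z])-s["eef_pos"]).round(4),(r.inv()*T).as_rotvec().round(4))
E
python3 to.py .5 .25 .2 178.75;python3 to.py .4828 -.2487 .13 178.75
```

```text
0.1 [-0.4135 -0.298   0.0306] [-0.0021 -0.0006 -0.253 ]
0.1 [-0.5323 -0.7825  0.1016] [-0.0021 -0.0006 -0.253 ]
```

The rows are not in the units I measure in: shifts go in shares of 0.5 m and turns go in shares of 2 rad. I convert before sending: -0.4135 m / 0.5 = -0.827, -0.298 m / 0.5 = -0.596, -0.253 rad / 2 = -0.1265.

Emit:
move_tool(motion={"steps":[[-0.827,-0.596,0.06,0,0,-0.1265,1],[-0.827,-0.596,0.06,0,0,-0.1265,1],[-0.827,-0.596,0.06,0,0,-0.1265,1],[-0.827,-0.596,0.06,0,0,-0.1265,1],[-0.827,-0.596,0.06,0,0,-0.1265,1],[-0.827,-0.596,0.06,0,0,-0.1265,1],[-0.827,-0.596,0.06,0,0,-0.1265,1],[-0.827,-0.596,0.06,0,0,-0.1265,1],[-0.827,-0.596,0.06,0,0,-0.1265,1]]}, grip_force=40)

```text
time: 1.23
eef_pos: [0.5018, 0.2476, 0.2006]
tcp_rot: [0.013, 1.0, -0.0, -0.0]
contact_force: [0.3, 1.1, 0.1]
opening: 0.997
finger_force: 0.0
```

```bash
python3 to.py .4828 -.2487 .1 178.75
```

```text
1.225 [ 0.0056 -0.4966  0.101 ] [-0.0007 -0.0009 -0.005 ]
```

In the tool's units: -0.497 m / 0.5 = -0.994, 0.1 m / 0.5 = 0.2.

Emit:
move_tool(motion={"steps":[[0.012,-0.994,0.2,0,0,0,1],[0.012,-0.994,0.2,0,0,0,1],[0.012,-0.994,0.2,0,0,0,1],[0.012,-0.994,0.2,0,0,0,1],[0.012,-0.994,0.2,0,0,0,1],[0.012,-0.994,0.2,0,0,0,1],[0.012,-0.994,0.2,0,0,0,1],[0.012,-0.994,0.2,0,0,0,1],[0.012,-0.994,0.2,0,0,0,1],[0.012,-0.994,0.2,0,0,0,1]]})

```text
time: 2.48
eef_pos: [0.4833, -0.2452, 0.1009]
tcp_rot: [0.011, 1.0, 0.001, -0.0]
contact_force: [0.5, -0.4, -0.1]
opening: 1.004
finger_force: 0.0
```

```bash
python3 to.py .4828 -.2487 .004 178.75
```

```text
2.475 [ 0.0003 -0.0036  0.0969] [ 0.0014 -0.0009 -0.0003]
```

In the tool's units: 0.096 m / 0.5 = 0.192, 0.08 m / 0.5 = 0.16.

Emit:
move_tool(motion={"steps":[[0,-0.002,0.08,0,0,0,1],[0,-0.002,0.12,0,0,0,1],[0,-0.002,0.16,0,0,0,1],[0,-0.002,0.192,0,0,0,1],[0,-0.002,0.192,0,0,0,1],[0,-0.002,0.192,0,0,0,1]]})

```text
time: 3.22
eef_pos: [0.4841, -0.2469, 0.0061]
tcp_rot: [0.01, 1.0, -0.0, 0.001]
contact_force: [-0.9, -0.6, 0.8]
opening: 1.0
finger_force: 0.0
```

```bash
python3 to.py .4828 -.2487 .004 178.75
```

```text
3.225 [ 0.0013 -0.0018  0.0021] [-0.0008  0.0011  0.0009]
```

In the tool's units: -0.0015 m / 0.5 = -0.003, 0.001 m / 0.5 = 0.002.

Emit:
move_tool(motion={"steps":[[0.002,-0.003,0.002,0,0,0,1],[0.002,-0.003,0.002,0,0,0,0],[0.002,-0.003,0.002,0,0,0,0],[0.002,-0.003,0.002,0,0,0,0],[0.002,-0.003,0.002,0,0,0,0],[0.002,-0.003,0.002,0,0,0,0],[0.002,-0.003,0.002,0,0,0,0]]}, grip_force=50)

```text
time: 4.1
eef_pos: [0.4828, -0.2491, 0.0051]
tcp_rot: [0.011, 1.0, -0.0, 0.0]
contact_force: [-0.6, 0.0, 5.5]
opening: 0.691
finger_force: 55.8
```

```bash
python3 to.py .4828 -.2487 .004 178.75
```

```text
4.1 [0.0001 0.0004 0.0011] [-0.0006  0.0009 -0.0003]
```

In the tool's units: -0.12 m / 0.5 = -0.24, -0.06 m / 0.5 = -0.12.

Emit:
move_tool(motion={"steps":[[0,0,-0.04,0,0,0,0],[0,0,-0.12,0,0,0,0],[0,0,-0.24,0,0,0,0],[0,0,-0.24,0,0,0,0],[0,0,-0.24,0,0,0,0]]})

```text
time: 4.72
eef_pos: [0.4815, -0.248, 0.1231]
tcp_rot: [0.011, 1.0, 0.001, -0.001]
contact_force: [-0.5, 1.2, -2.8]
opening: 0.692
finger_force: 55.1
```

```bash
python3 to.py .5463 .2052 .12 159; python3 - <<'E'
from h import *
from plant import ctrl, eyes, job
c=eyes.read_camera("side");s=ctrl.get_state();print(s["eef_pos"])
a=cv2.cvtColor(c["pixels"],cv2.COLOR_RGB2BGR)[150:320,190:390]
cv2.imwrite("pics/lift.png",cv2.resize(a,None,fx=3.5,fy=3.5,interpolation=cv2.INTER_CUBIC))
E
```

```text
4.725 [-0.0549  0.4545  0.0035] [ 0.0008 -0.0018  0.3448]
[ 0.48101633 -0.24758371  0.12211458]
```

View pics/lift.png

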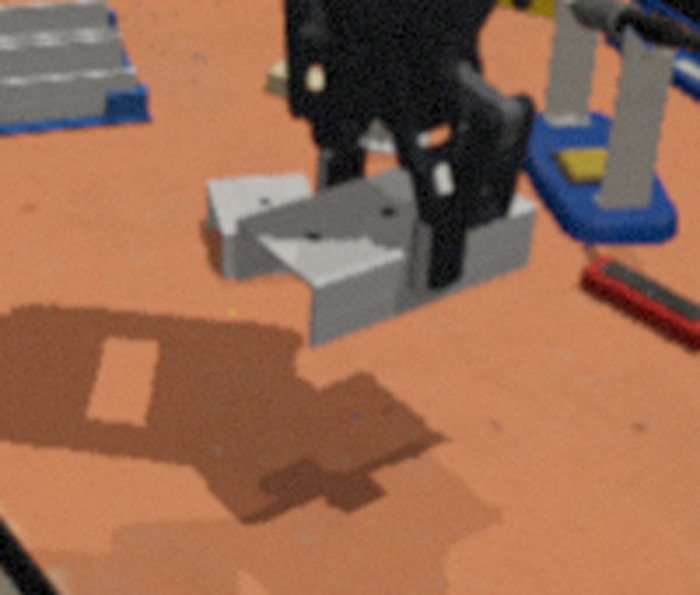

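The crop shows the channel hanging level with the fingers at mid-length, the near finger tip at about (445,285). I'll carry it to a point above the rack.

In the tool's units: 0.455 m / 0.5 = 0.91, -0.055 m / 0.5 = -0.11, 0.345 rad / 2 = 0.1725.

Emit:
move_tool(motion={"steps":[[-0.11,0.91,0,0,0,0.1725,0],[-0.11,0.91,0,0,0,0.1725,0],[-0.11,0.91,0,0,0,0.1725,0],[-0.11,0.91,0,0,0,0.1725,0],[-0.11,0.91,0,0,0,0.1725,0],[-0.11,0.91,0,0,0,0.1725,0],[-0.11,0.91,0,0,0,0.1725,0],[-0.11,0.91,0,0,0,0.1725,0],[-0.11,0.91,0,0,0,0.1725,0],[-0.11,0.91,0,0,0,0.1725,0]]})

```text
time: 6.02
eef_pos: [0.546, 0.2043, 0.1223]
tcp_rot: [0.182, 0.983, -0.001, -0.002]
contact_force: [-0.1, 0.5, -0.8]
opening: 0.694
finger_force: 55.1
```

```bash
python3 to.py .5463 .2052 .06 159
```

```text
6.025 [-0.0001  0.0011  0.0623] [-0.0025 -0.0031 -0.0003]
```

In the tool's units: 0.057 m / 0.5 = 0.114, 0.03 m / 0.5 = 0.06.

Emit:
move_tool(motion={"steps":[[0,0.002,0.06,0,0,0,0],[0,0.002,0.114,0,0,0,0],[0,0.002,0.114,0,0,0,0],[0,0.002,0.114,0,0,0,0]]})

```text
time: 6.52
eef_pos: [0.5482, 0.2052, 0.068]
tcp_rot: [0.183, 0.983, 0.0, 0.0]
contact_force: [0.3, 0.2, -1.9]
opening: 0.694
finger_force: 55.0
```

```bash
python3 to.py .5463 .2052 .014 159; python3 - <<'E'
from h import *
from plant import ctrl, eyes, job
o=[]
s=ctrl.get_state();p=s["eef_pos"];a=np.radians(-21);u=np.array([np.cos(a),np.sin(a),0]);v=np.array([-u[1],u[0],0])
for n,(x,y) in(("side",(140,110)),("top",(115,140))):
    c=eyes.read_camera(n);g=cv2.cvtColor(c["pixels"],cv2.COLOR_RGB2BGR)[y:y+100,x:x+120]
    g=cv2.resize(g,None,fx=6,fy=3*2,interpolation=cv2.INTER_CUBIC)
    q=np.array([.5463,.2052,p[2]-.005])
    for e in(.06,-.06):
        for f in(.03,-.03):
            t=proj(c,q+u*e+v*f+[0,0,.032])[0];cv2.circle(g,tuple(int(k) for k in (t-[x,y]+.5)*6),3,(0,0,255),-1)
    o.append(g)
    cv2.imwrite(f"pics/pre_{n}.png",cv2.resize(g,None,fx=.66,fy=.66))
i=np.hstack(o);cv2.imwrite("pics/pre.png",cv2.resize(i,(800,int(600*800/1440))))
E
```

```text
6.525 [ 0.0018 -0.0007  0.054 ] [ 0.0003  0.0007 -0.0016]
```

View pics/pre.png

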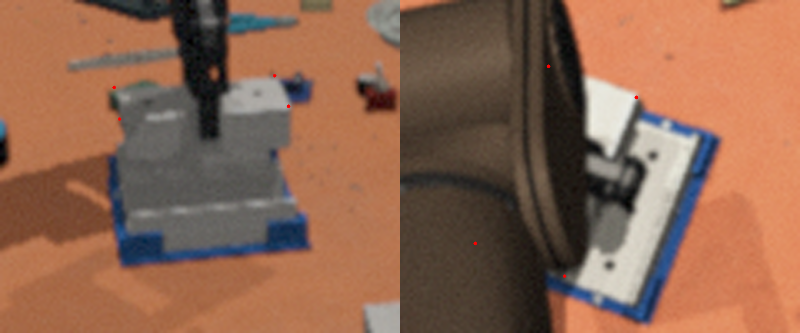

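In both views the channel's corners match the predicted red dots, to within 1–2 mm at the top-view corner (637,97). It is aligned over the pair, so I'll lower it.

In the tool's units: 0.04 m / 0.5 = 0.08, 0.032 m / 0.5 = 0.064.

Emit:
move_tool(motion={"steps":[[0.002,0,0.03,0,0,0,0],[0.002,0,0.05,0,0,0,0],[0.002,0,0.064,0,0,0,0],[0.002,0,0.08,0,0,0,0],[0.002,0,0.08,0,0,0,0]]})

```text
time: 7.25
eef_pos: [0.546, 0.2063, 0.0263]
tcp_rot: [0.182, 0.983, -0.0, -0.001]
contact_force: [-0.9, -0.3, -1.5]
opening: 0.694
finger_force: 55.1
```

```bash
python3 to.py .5463 .2052 .014 159
```

```text
7.25 [-0.0007 -0.0009  0.0123] [-0.001  -0.0016 -0.0002]
```

In the tool's units: 0.011 m / 0.5 = 0.022, 0.008 m / 0.5 = 0.016.

Emit:
move_tool(motion={"steps":[[0,-0.002,0.008,0,0,0,0],[0,-0.002,0.016,0,0,0,0],[0,-0.002,0.022,0,0,0,0],[0,-0.002,0.022,0,0,0,0],[0,-0.002,0.022,0,0,0,0]]})

```text
time: 7.88
eef_pos: [0.5464, 0.2055, 0.0164]
tcp_rot: [0.182, 0.983, 0.0, 0.0]
contact_force: [-0.6, 0.3, -0.8]
opening: 0.694
finger_force: 55.1
```

```bash
python3 to.py .5463 .2052 .014 159
```

```text
7.875 [ 0.     -0.0003  0.0024] [ 0.0001  0.0002 -0.0003]
```

In the tool's units: 0.002 m / 0.5 = 0.004.

Emit:
move_tool(motion={"steps":[[0,0,0.004,0,0,0,0],[0,0,0.004,0,0,0,0],[0,0,0.004,0,0,0,0.85],[0,0,0.004,0,0,0,0.85],[0,0,0.004,0,0,0,0.85],[0,0,0.004,0,0,0,0.85]]})

```text
time: 8.62
eef_pos: [0.5465, 0.2055, 0.0145]
tcp_rot: [0.182, 0.983, 0.0, 0.0]
contact_force: [-0.6, 0.9, -0.0]
opening: 0.85
finger_force: 0.0
```

Emit:
move_tool(motion={"steps":[[0,0,-0.02,0,0,0,0.85],[0,0,-0.05,0,0,0,0.85],[0,0,-0.1,0,0,0,0.85],[0,0,-0.2,0,0,0,0.9],[0,0,-0.3,0,0,0,0.9],[0,0,-0.3,0,0,0,0.9],[0,0,-0.3,0,0,0,0.9]]})

```text
time: 9.5
eef_pos: [0.5462, 0.2055, 0.165]
tcp_rot: [0.182, 0.983, 0.0, 0.0]
contact_force: [-0.6, 0.2, -0.4]
opening: 0.903
finger_force: 0.0
```

In the tool's units: -0.28 m / 0.5 = -0.56, -0.03 m / 0.5 = -0.06.

Emit:
move_tool(motion={"steps":[[0,-0.56,-0.06,0,0,0,1],[0,-0.56,-0.06,0,0,0,1],[0,-0.56,-0.06,0,0,0,1],[0,-0.56,-0.06,0,0,0,1],[0,-0.56,-0.06,0,0,0,1],[0,-0.56,-0.06,0,0,0,1],[0,-0.56,-0.06,0,0,0,1]]})

```text
time: 10.38
eef_pos: [0.4454, -0.0553, 0.1932]
tcp_rot: [0.182, 0.983, 0.0, -0.001]
contact_force: [-0.4, 0.1, -0.2]
opening: 1.002
finger_force: 0.0
```

```bash
python3 - <<'E'
from h import *
from plant import ctrl, eyes, job
o=[];a=np.radians(-21);u=np.array([np.cos(a),np.sin(a),0]);v=np.array([-u[1],u[0],0])
for n,(x,y) in(("side",(140,110)),("top",(115,145))):
    c=eyes.read_camera(n);g=cv2.cvtColor(c["pixels"],cv2.COLOR_RGB2BGR)[y:y+100,x:x+120]
    g=cv2.resize(g,None,fx=6,fy=6,interpolation=cv2.INTER_CUBIC)
    for e in(.06,-.06):
        for f in(.03,-.03):
            t=proj(c,np.array([.5463,.2052,.041])+u*e+v*f)[0];cv2.circle(g,tuple(int(k) for k in (t-[x,y]+.5)*6),3,(0,0,255),-1)
    o.append(g)
i=np.hstack(o);cv2.imwrite("pics/post.png",cv2.resize(i,(800,333)))
E
```

```text
(no output)
```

View pics/post.png

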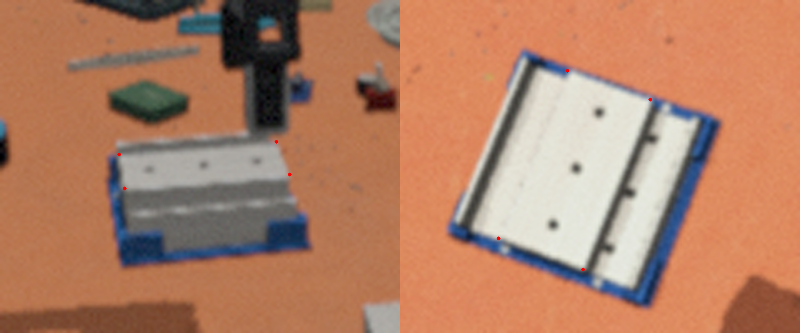

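The channel sits level at the home pose: its corners match the dots predicted for z = 0.041 in both views, e.g. top-view (650,99) and (498,238). The lower channels are still in their places and the gripper is clear, so I'll hand in.

Emit:
move_tool(motion={"steps":[[0,0,0,0,0,0,1],[0,0,0,0,0,0,1],[0,0,0,0,0,0,1]]})

```text
time: 10.85
eef_pos: [0.446, -0.0556, 0.1943]
tcp_rot: [0.182, 0.983, 0.0, -0.0]
contact_force: [1.2, -0.0, 0.2]
opening: 1.003
finger_force: 0.0
```

```bash
python3 -c "
from plant import ctrl, eyes, job
print(job.sign_off())"
```

```text
the job is handed in; nothing more can be done
None
```

I stacked the long channel astride the two middle flanges, and both camera views show it in the home position; the job was handed in at about 11 s, and the hand-in call returned no verdict.

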